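# Set a loose front panel square to its case floor

### The job

The front panel of the opened power supply is leaning in on its loose screws. Take the orange triangular square off the black rubber pad, set its foot flat on the case floor and slide it against the panel until its whole upright edge sits flush with no gap; without banging, hold it lightly and steadily against both faces with about 10 N each for two seconds. Then leave the panel standing square and stand the square back upright in the middle of its pad, touching the panel only with the square and leaving the spool, tape roll and parts bin where they are.

Things in the scene. Friction and masses are not known exactly. Their poses are not given: they have to be found in the camera images.
- case: Opened bench power supply, fixed. Origin: on the bench under the middle of its bare steel floor sheet (220 mm along x, 240 mm along y), whose top is 10 mm above the bench; z up. White front panel near the +y edge, grey rear panel 80 mm high along the -y edge, no side walls. Floor clear from y = -30 mm up to the front panel; transformer (59 mm high) and circuit board behind that.
- floor_edge (a point): Middle of the front (+y) edge of the case floor, on its top (0, 120, 10 mm from the case's origin); axes as the case's. The foot of the front panel's inner face runs along x, 2 to 10 mm in from this edge (slotted screw holes: different each time, not measured). It does not slide.
- panel (a joint): Lean of the white front panel (220 mm wide, 80 mm high, 4 mm thick, knobs on its outside) about the foot of its inner face, rad: 0 square to the floor, positive leans in over the floor. Stiff in its screws: about 5 N at its top edge moves it, and it stays where left. It can be pushed out too far (range -0.12 to 0.14).
- square_grip (a point): Loose triangular square, 0.15 to 0.3 kg: orange upright web 10 mm thick (along x) on an aluminium foot 24 mm wide, 12 mm high. Upright working edge at the +y end, 10 mm wide, 12 to 92 mm up; the back slopes down to the foot's -y end. Point: middle of the web, the place to grip across x; 40 mm above the foot's underside, 70 mm from the upright edge, 50 mm from the -y end; z up.
- square_foot (a point): Middle of the underside of the square's foot (the other working face, 118 mm along y, 24 mm along x), 60 mm from the upright edge, which lies at +y; axes as square_grip's.
- pad: Black rubber pad, 150 mm (x) by 180 mm (y), 5 mm thick, fixed on the bench; origin under its middle. The square stands on it at the start.
- spool: Yellow solder spool, 52 mm across, 48 mm high, origin under its middle.
- tape: Roll of metal tape, 96 mm across, 48 mm high, origin under its middle.
- bin: Small red open parts bin with leads, 105 x 95 mm, 50 mm high, origin under its middle.
There are look-alikes about, which are no part of the job. Of the things shaped like the part that bears square_grip, the orange one is meant. What is shaped like the pad but brown is not meant.

How it is judged:
On the way:
1. square pressed on the floor (1.5-20 N) and the panel (6-16 N) together for 1 s, upright within 0.02 rad, in line with the case within 0.06 rad, panel within 0.02 rad of square (contact force between square and panel between 6 and 16 N and contact force between square and case between 1.5 and 20 N and angle between square_foot's own z axis and vertical below 0.02 rad and angle between the y axis of square_foot and the y axis of case, either way round below 0.06 rad and value of joint panel between -0.02 and 0.02 rad), for 1 s.
At the end, for the whole second after the job is handed in: The front panel is within 0.02 rad of square to the floor and stays there; the square stands upright (within 0.05 rad) and still on the black pad, released, the middle of its foot within 40 mm of the pad's middle (value of joint panel between -0.02 and 0.02 rad and horizontal distance between square_foot and pad below 0.04 m and angle between square_foot's own z axis and vertical below 0.05 rad and z of square_foot in the frame of pad between 0.002 and 0.009 m and linear speed of square below 0.02 m/s); the robot touches nothing.
It fails at once if the square strikes or presses the front panel with more than 60 N (contact force between square and panel above 60 N).
It fails at once if the square strikes or presses the case floor with more than 60 N (contact force between square and case above 60 N).
It fails at once if the gripper or arm touches the front panel (contact force between any of the fingers, the arm and panel above 1 N).
It fails at once if spool, tape roll or parts bin pushed more than 15 mm (distance of any of spool, tape, bin from where it was at the start of the episode above 0.015 m).
It also fails if it takes over 72 s, if anything falls off the work surface, if the arm or the gripper's body presses on something with over 40 N, if the wrist force passes 120 N, or if a joint passes its speed limit or range.

### The arm

A 7-joint arm with a two-finger parallel gripper is mounted at the origin on the work surface. World frame = base frame: x ahead of the robot, y to its left, z up, the work surface at z = 0. Lengths are in m, angles in rad, forces in N, time in s.
With the tool pointing down it reaches from about 0.35 to 0.9 m from the base axis. Payload 8.1 kg.
Tool frame: the origin (TCP) lies midway between the tips of the shut fingers; the grasp point (between the pads) lies 19 mm behind it; z points along the fingers, y is the direction in which the jaws open and shut (so a half turn about z gives the same grasp; the last joint's range is limited). The gripper opens to 92 mm and grips with 3 to 60 N. Pads are 19 mm wide; open, the fingers measure 130 mm over their backs; the gripper's body (75 mm by 190 mm) begins 47 mm behind the grasp point.
Start: joints at [1.126, 0.434, 0.025, 1.573, -0.012, 1.134, -0.075], TCP at [0.209, -0.589, 0.227] pointing down, gripper open.
Joint ranges: [-2.62, 2.62], [-0.44, 2.09], [-1.27, 1.32], [0.08, 2.57], [-1.32, 4.46], [0.12, 2], [-2.74, 2.74]. Speed limits (rad/s): [2.22, 2.22, 3.01, 3.01, 3.14, 3.14, 3.14].

### API

Orientations are given as a rotation vector (axis times angle).
In Python, from station import ctrl, capture, camera_params gives the robot as it stands.
- The arm moves only by the shell command python3 -m crank 'ROWS'. ROWS is JSON, a list of rows, each a list of 3 entries, a list of its own where there are three numbers: the shift along the tool's x, y, z in mm, then the turn about the tool's z in degrees, then the opening, from 0 (shut) to 1 (fully open). In form: [[[x, y, z], turn, gripper], ...]. A call has 1 to 20 rows; each row shifts and turns the commanded pose from where the row before left it, along the tool's axes as they then stand; what a row does not reach is not made up. A row lasts 1/12 s, in which the tool goes at most 41.7 mm and 7.16 degrees, less where a joint would pass 70% of its speed; a pose out of reach is approached as far as the arm can. A call is refused whole if a number of a shift passes 41.7 or a number of a turn 7.16, either way. A call with a gripper value outside its range is refused whole. The fingers move at their own pace and stop on an object; the grip force is fixed at half the most. Time passes only in rows, so rows that do not move let the fingers close. It gives the time, the measured TCP pose, the force and the opening at its end, in the units of the state.
- ctrl.get_state(): the state, without advancing time (a new reading comes with each control period).
- capture(name): name is "side" or "top"; returns (picture, depth): 400x640x3 uint8, red, green, blue; 400x640 float32, m along the optical axis (not along the pixel's ray), 0 where there is no reading.
- camera_params(name): a dict with "intrinsics" (3x3 intrinsics, pixels), "cam_to_world" (4x4, takes a point from camera to world coordinates). Camera axes: x right, y up, looking along -z (the intrinsics and any distortion apply to the point x, -y, -z); pixel columns grow to the right and rows downward; lengths in m; the calibration is good to about 2 mm. A picture is of the moment at which its call begins. camera_params takes no time and is no camera call.
- ctrl.finish_job(): hands the job in, once; it reports no verdict.
The state is a dict: "t": time; "joints": joint angles; "qd": joint speeds; "joint_torque": joint torques, N m; "eef_pos": TCP position; "tcp_rot": TCP orientation; "wrist_force": force on the tool from outside, world axes, zero at the start; "wrist_torque": the same for the moment, N m; "gripper_width": opening from 0.0 (shut) to 1.0 (fully open).
Only numpy, scipy, OpenCV 4.12 (cv2) and the standard library are available. Lean on these libraries where they do the work, as an engineer would, in place of code of your own. Each camera call takes 0.05 s, during which the arm holds its last target.

## Working session

There is one attempt and no reset: what is moved stays moved. The work goes in short steps, Python scripts to look and compute and a shell command to move; the robot and the scene stay as the last step left them, time stands still between calls to the robot, and variables do not carry over. Pictures are saved under pics/ and viewed, and the job is handed in when it is done.

```bash
ls; mkdir -p pics; cat > h.py <<'E'
import numpy as np, cv2
from station import ctrl, capture, camera_params
def save(n,im,s=1):
    cv2.imwrite('pics/'+n+'.png', cv2.cvtColor(cv2.resize(im,None,fx=s,fy=s),cv2.COLOR_RGB2BGR))
def cloud(name,d):
    p=camera_params(name);K=np.array(p['intrinsics']);T=np.array(p['cam_to_world'])
    v,u=np.mgrid[0:d.shape[0],0:d.shape[1]]
    X=np.stack([(u-K[0,2])/K[0,0]*d,-(v-K[1,2])/K[1,1]*d,-d],-1)
    return X@T[:3,:3].T+T[:3,3]
E
python3 - <<'E'
from h import *
for n in('side','top'):
    im,d=capture(n); np.savez('cap_'+n,im=im,d=d); save(n+'0',im,1.25)
    p=camera_params(n); print(n,p)
s=ctrl.get_state(); print({k:np.round(v,3).tolist() for k,v in s.items()})
E
```

```text
pics
side {'intrinsics': array([[510.87287055,   0.        , 318.49880112],
       [  0.        , 510.87287055, 190.78343359],
       [  0.        ,   0.        ,   1.        ]]), 'cam_to_world': array([[-0.98817251,  0.10324899, -0.11337871,  0.29397505],
       [-0.15275325, -0.72773149,  0.66863542,  1.03166684],
       [-0.01347333,  0.67804611,  0.73489588,  1.2385292 ],
       [ 0.        ,  0.        ,  0.        ,  1.        ]])}
top {'intrinsics': array([[513.18311172,   0.        , 326.52507842],
       [  0.        , 513.18311172, 192.66853342],
       [  0.        ,   0.        ,   1.        ]]), 'cam_to_world': array([[ 0.09780015,  0.97474926, -0.20074611,  0.20963701],
       [-0.99520231,  0.09523484, -0.02242058, -0.06575981],
       [-0.00273641,  0.20197573,  0.9793867 ,  1.43636528],
       [ 0.        ,  0.        ,  0.        ,  1.        ]])}
{'t': 0.1, 'joints': [1.126, 0.435, 0.025, 1.574, -0.012, 1.134, -0.075], 'qd': [-0.0, -0.002, 0.0, -0.002, 0.002, 0.0, 0.002], 'joint_torque': [0.003, -66.912, 0.988, -31.515, -0.061, 0.037, 0.0], 'eef_pos': [0.209, -0.588, 0.226], 'tcp_rot': [-3.095, -0.534, 0.001], 'wrist_force': [-0.033, -0.56, -0.451], 'wrist_torque': [0.009, -0.023, -0.001], 'gripper_width': 1.0}
```

View pics/side0.png

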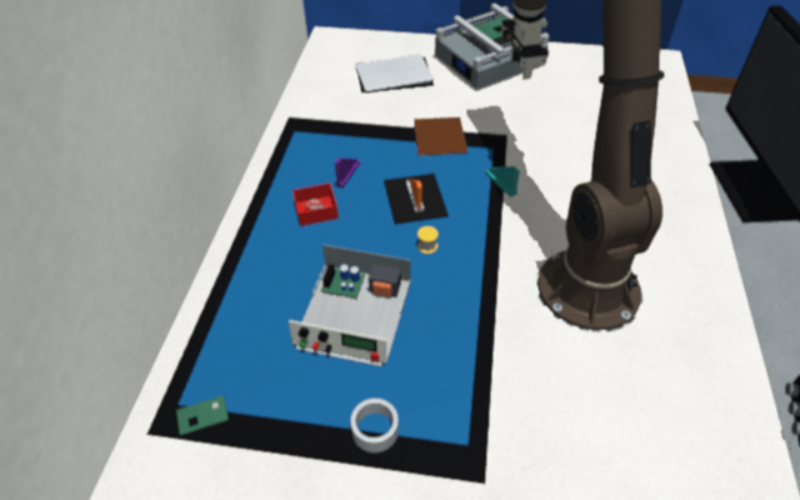

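View pics/top0.png

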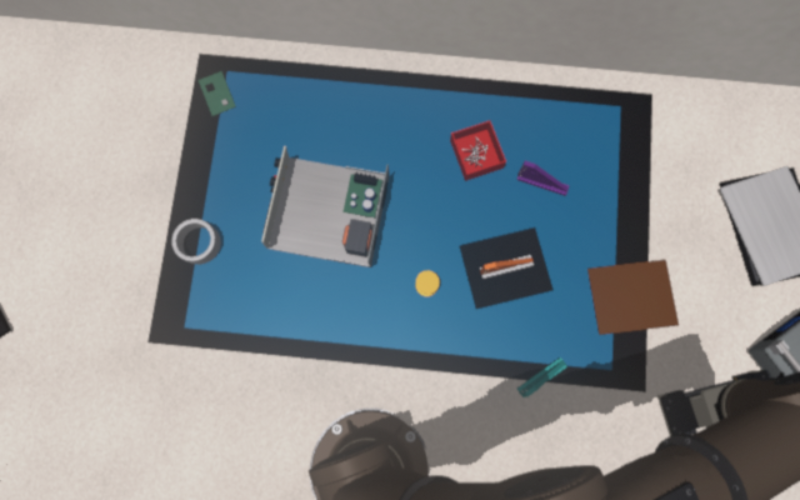

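Both views show three triangular squares: orange at side (415,195) and top (508,265), purple at top (542,178), and teal at top (543,377). The orange one, on the black pad at top (506,267), is the one meant. The brown pad at top (632,296) is a look-alike. The white panel is on the left of the top view (+y), and the tape is at (195,240), beyond the panel.

```bash
cat > m.py <<'E'
from h import *
def rect(P):
    (c,s,a)=cv2.minAreaRect((P[:,:2]*1000).astype(np.float32)); return np.round(c,1),np.round(s,1),round(a,1)
for n in('top','side'):
    z=np.load(f'cap_{n}.npz');im,d=z['im'],z['d'];W=cloud(n,d)
    hsv=cv2.cvtColor(im,cv2.COLOR_RGB2HSV);H,S,V=[hsv[...,i].astype(int) for i in range(3)]
    Z=W[...,2]; ok=d>0
    # black pad region of interest
    X,Y=W[...,0],W[...,1]
    roi=ok&(X>.1)&(X<.9)&(Y<.7)&(Y>-.7)
    def comps(name,m,mn=30):
        k,l,st,ce=cv2.connectedComponentsWithStats(m.astype(np.uint8),connectivity=8)
        for i in range(1,k):
            if st[i,4]>=mn:
                P=W[l==i]; print(n,name,st[i,4],'px',np.round(ce[i]).tolist(),'rect',*rect(P),'z',np.round(np.percentile(P[:,2],[2,50,98])*1000,1))
    comps('orange',roi&(H<16)&(H>4)&(S>150)&(V>120))
    comps('yellow',roi&(H>18)&(H<32)&(S>130))
    comps('red',roi&((H<4)|(H>175))&(S>150),60)
    comps('black',roi&(V<60)&(S<130),200)
    comps('grey',roi&(S<40)&(V>90)&(Y>-.3)&(Y<.45)&(Z>-.01)&(X>.2)&(X<.75),200)
    comps('foot',roi&(S<60)&(V>110)&(Y<-.15)&(Y>-.4)&(X>.25)&(X<.5),20)
z=np.load('cap_top.npz');save('crop_top',z['im'][165:255,360:450],7);save('crop_case',z['im'][105:225,200:320],6)
z=np.load('cap_side.npz');save('crop_side',z['im'][120:200,290:380],7)
E
python3 m.py
```

```text
top orange 109 px [402.0, 211.0] rect [ 463.8 -255.4] [  9.4 112.2] 19.6 z [ 27.2  82.4 100.6]
top yellow 257 px [342.0, 226.0] rect [406.8 -84.5] [46.  47.6] 84.4 z [ 2.9 47.3 52.6]
top red 649 px [382.0, 121.0] rect [ 726.1 -170.5] [105.7  95.3] 24.3 z [-3.4  3.6 51.2]
top black 4500 px [457.0, 121.0] rect [698.6 -69.3] [1017.5  402.8] 90.0 z [-6.8 -0.1  6.4]
top black 2457 px [405.0, 214.0] rect [ 464.7 -258.5] [142.4 173.7] 18.8 z [-1.5  4.5 10.9]
top black 1743 px [492.0, 293.0] rect [ 288.1 -475.6] [131.2 206.1] 0.0 z [-6.   0.1  6. ]
top black 5250 px [568.0, 343.0] rect [ 172.9 -472.6] [ 84.8 434.5] 23.2 z [316.4 675.9 776.9]
top black 874 px [431.0, 386.0] rect [ 119.1 -204.4] [ 7.2 90.1] 24.3 z [717.4 788.5 816.6]
top black 299 px [543.0, 394.0] rect [ 124.  -333.4] [16.  50.3] 2.9 z [765.9 774.6 786.3]
top grey 5230 px [255.0, 170.0] rect [555.  161.3] [251.8 220.9] 85.0 z [ 3.4 10.5 89.4]
top grey 278 px [163.0, 194.0] rect [456.1 421.3] [ 57.2 104.2] 89.9 z [ 8.3 45.9 53.1]
top grey 2296 px [278.0, 293.0] rect [211.5  74.8] [749.1  23.1] 90.0 z [-6.4 -0.4  5.9]
top foot 
[... 551 characters left out ...]
 35.0] rect [ 210.8 -578.8] [ 69.7 193.8] 19.9 z [233.3 329.  337.1]
side black 10088 px [287.0, 296.0] rect [560.2 -27.3] [1099.2  679.6] 90.0 z [-5.2  0.5  6. ]
side black 455 px [392.0, 116.0] rect [ 280.6 -460.7] [123.5 229.5] 2.7 z [-6.6  0.2  7. ]
side black 1103 px [332.0, 160.0] rect [ 462.4 -252.2] [143.5 179.7] 19.3 z [-1.6  4.8 10.4]
side grey 1484 px [399.0, 263.0] rect [210.8  75.7] [ 21.6 748.2] 0.0 z [-5.3  0.1  6. ]
side grey 3566 px [281.0, 256.0] rect [553.3 165.2] [256.8 220.1] 85.2 z [ 4.3 10.9 89.9]
side grey 385 px [300.0, 328.0] rect [450.9 423.8] [51.6 93. ] 89.7 z [ 9.2 43.3 52.1]
side foot 31 px [327.0, 149.0] rect [ 482.5 -283.5] [ 8.6 49.5] 21.3 z [ 8.  15.7 23.2]
```

```bash
ls pics
```

```text
crop_case.png
crop_side.png
crop_top.png
side0.png
top0.png
```

View pics/crop_top.png

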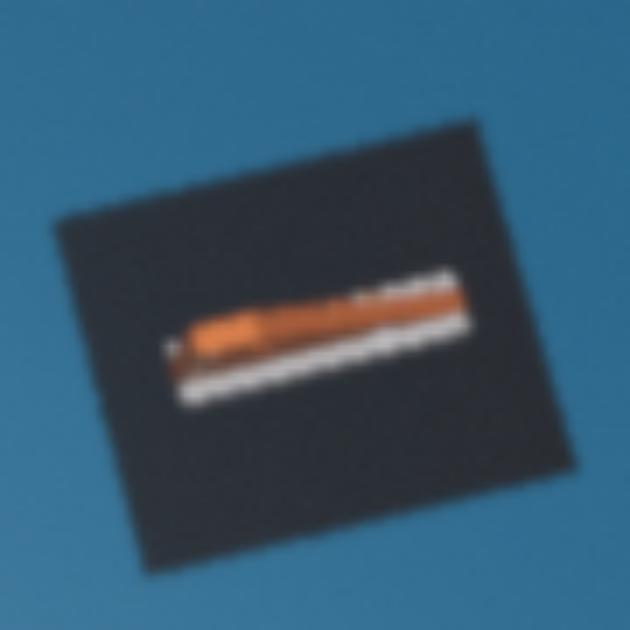

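View pics/crop_side.png

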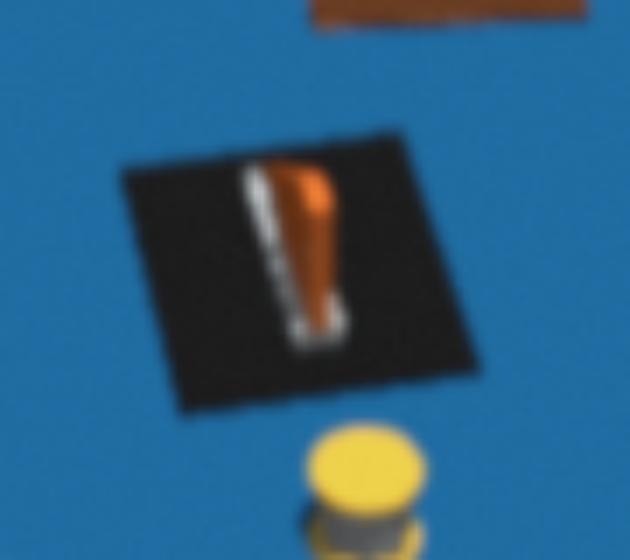

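View pics/crop_case.png

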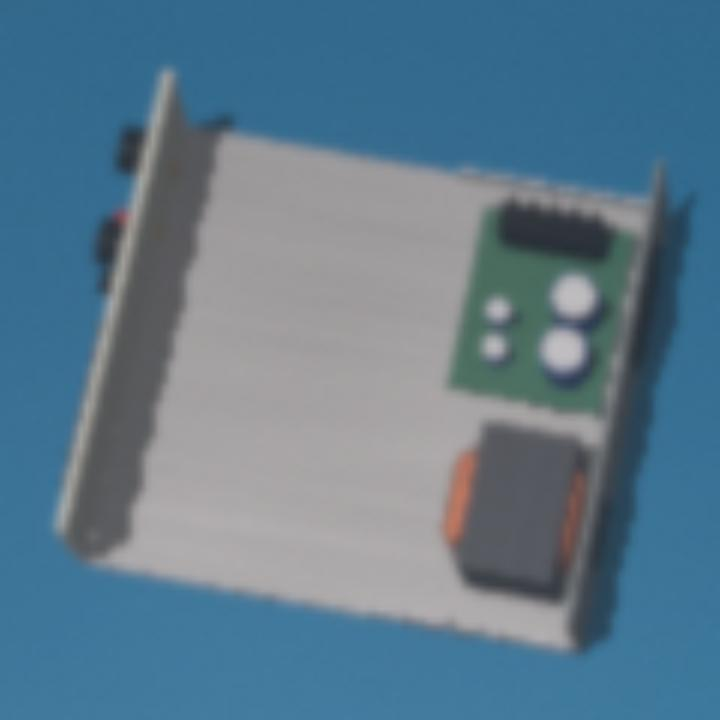

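```bash
cat > m2.py <<'E'
from h import *
from m import rect
E
cat > m2.py <<'E'
from h import *
def ray(n,uv,z):
    p=camera_params(n);K=np.array(p['intrinsics']);T=np.array(p['cam_to_world']);uv=np.atleast_2d(uv).astype(float)
    D=np.stack([(uv[:,0]-K[0,2])/K[0,0],-(uv[:,1]-K[1,2])/K[1,1],-np.ones(len(uv))],-1)@T[:3,:3].T
    o=T[:3,3];return o+D*((z-o[2])/D[:,2])[:,None]
if __name__=='__main__':
  for n in('top','side'):
    z=np.load(f'cap_{n}.npz');im,d=z['im'],z['d'];W=cloud(n,d);X,Y,Z=W[...,0],W[...,1],W[...,2]
    hsv=cv2.cvtColor(im,cv2.COLOR_RGB2HSV);H,S,V=[hsv[...,i].astype(int) for i in range(3)]
    near=(abs(X-.463)<.13)&(abs(Y+.256)<.13)&(d>0)
    blk=near&(V<70)&(S<130)
    c=max(cv2.findContours(blk.astype(np.uint8),0,1)[0],key=cv2.contourArea)[:,0]
    P=ray(n,cv2.convexHull(c)[:,0],.005)
    r=cv2.minAreaRect((P[:,:2]*1000).astype(np.float32));print(n,'pad',r)
    sq=cv2.fillPoly(np.zeros(d.shape,np.uint8),[cv2.convexHull(c)],1).astype(bool)&~blk&near&~((H>95)&(H<115)&(S>140))
    k,l,st,ce=cv2.connectedComponentsWithStats(sq.astype(np.uint8));i=1+np.argmax(st[1:,4]);sq=l==i
    th=np.radians(19.7);ex=np.array([np.cos(th),np.sin(th)]);ey=np.array([-ex[1],ex[0]]);c0=np.array([.4637,-.2555])
    foot=sq&(S<70)
    for nm,m in(('foot',foot),('orange',sq&(S>120))):
        uv=np.argwhere(m)[:,::-1]
        Q=ray(n,uv,.017)[:,:2]-c0 if nm=='foot' else W[m][:,:2]-c0
        print(n,nm,'u',np.round(np.percentile(Q@ex,[1,50,99])*1000,1),'v',np.round(np.percentile(Q@ey,[1,50,99])*1000,1))
    top=sq&(S>120)&(Z>.085);Q=W[top][:,:2]-c0;print('high pts',len(Q),np.round([np.median(Q@ex)*1000,np.percentile(Q@ey,[5,50,95])[1]*1000,(Q@ey).max()*1000],1))
    # case
    R=(abs(X-.555)<.16)&(abs(Y-.16)<.18)&(d>0)
    pts=W[R&(Z>.004)]
    fl=R&(S<45)&(abs(Z-.01)<.007)&(V>90)
    print(n,'floor rect',cv2.minAreaRect((W[fl][:,:2]*1000).astype(np.float32)),'hull all z>4',cv2.minAreaRect((pts[pts[:,2]<.2][:,:2]*1000).astype(np.float32)))
    th=np.radians(-5.);ex=np.array([np.cos(th),np.sin(th)]);ey=np.array([-ex[1],ex[0]]);c1=np.array([.553,.162])
    Q=np.c_[(W[...,:2]-c1)@ex*1000,(W[...,:2]-c1)@ey*1000].reshape(-1,2);Zf=Z.ravel()*1000;Rf=R.ravel()
    for lo in range(15,95,10):
        m=Rf&(Zf>lo)&(Zf<lo+10)
        a=m&(Q[:,1]>70)&(S.ravel()<50);b=m&(Q[:,1]<-95)&(S.ravel()<50)
        out=[lo]
        for mm in(a,b):
            if mm.sum()>20:
                f=np.polyfit(Q[mm,0],Q[mm,1],1);out+=[mm.sum(),np.round(f[0],3),np.round(f[1],1),np.round(Q[mm,0].min()),np.round(Q[mm,0].max())]
        print(*out)
E
python3 m2.py
```

```text
top pad ((463.91796875, -257.6122741699219), (144.17758178710938, 174.8323516845703), 19.109174728393555)
top foot u [-15.4  -7.2  15.4] v [-63.1  -8.   58.5]
top orange u [-4.6 -0.5 18.7] v [-58.1  16.6  58.2]
high pts 62 [ 0.1 41.4 58.7]
top floor rect ((554.4014282226562, 158.93853759765625), (232.12794494628906, 220.81695556640625), 85.2472915649414) hull all z>4 ((555.0509033203125, 160.09805297851562), (319.6662292480469, 359.5169982910156), 0.043464068323373795)
15 234 0.998 0.9 71.0 280.0
25 57 0.229 120.9 -322.0 247.0
35 75 0.407 98.3 -322.0 258.0
45 150 0.999 0.6 69.0 269.0
55 201 0.274 104.4 -322.0 265.0
65 381 0.74 32.2 -322.0 274.0
75 110 1.003 0.1 72.0 278.0
85 179 0.721 48.4 -322.0 278.0
side pad ((462.5702209472656, -251.7257537841797), (143.3399658203125, 171.33384704589844), 19.323486328125)
side foot u [-14.2   8.7  16.2] v [-61.8  15.4  69.8]
side orange u [-30.9   3.4   6.1] v [-75.   42.9  65.6]
high pts 30 [ 1.3 52.3 66.4]
side floor rect ((553.4024658203125, 162.04505920410156), (251.3218536376953, 220.68231201171875), 85.0153579711914) hull all z>4 ((555.5123291015625, 160.38363647460938), (319.4848937988281, 359.16986083984375), 0.277136892080307)
15 45 -0.04 214.0 160.0 844.0 252 1.006 -1.1 -1463.0 -537.0
25 209 1.013 6.9 -1462.0 -537.0
35 291 0.985 -20.8 -1453.0 -334.0
45 298 1.004 1.4 -1468.0 -531.0
55 297 1.003 -3.1 -1481.0 -531.0
65 489 0.942 -80.2 -1484.0 -334.0
75 307 0.985 -18.4 -1483.0 -334.0
85 198 1.003 -0.8 -1447.0 -522.0
```

```bash
sed -i 's/Q=np.c_\[\(.*\)\].reshape(-1,2);Zf/Q=np.stack([\1],-1).reshape(-1,2);Zf/' m2.py; python3 m2.py | grep -v -E "pad|foot|orange|high|rect"
```

```text
15 82 -0.016 99.2 -106.0 106.0 35 -0.01 -107.1 -108.0 112.0
25 45 0.002 110.3 -109.0 107.0
35 52 0.013 110.4 -108.0 100.0
45 51 0.003 108.5 -107.0 106.0 54 0.108 -108.7 -108.0 94.0
55 45 -0.001 107.5 -108.0 105.0 88 0.039 -108.5 -108.0 90.0
65 50 0.014 107.4 -107.0 103.0 145 -0.092 -111.0 -106.0 94.0
75 85 0.021 107.9 -105.0 109.0 44 -0.004 -126.1 -108.0 93.0
85 128 -0.001 106.6 -108.0 110.0 85 0.002 -124.6 -106.0 96.0
15 116 0.001 117.0 -109.0 110.0 57 -0.024 -117.4 -110.0 108.0
25 128 0.007 116.5 -109.0 107.0 67 -0.016 -121.0 -104.0 106.0
35 159 0.004 116.4 -108.0 109.0 95 -0.005 -119.8 -104.0 104.0
45 88 -0.005 114.4 -109.0 109.0 128 0.012 -118.8 -105.0 103.0
55 82 0.013 114.2 -109.0 107.0 156 -0.014 -119.2 -105.0 105.0
65 120 0.02 115.6 -109.0 109.0 215 -0.07 -116.6 -105.0 104.0
75 198 0.026 113.7 -109.0 107.0 119 -0.0 -120.7 -104.0 103.0
85 188 0.001 110.6 -110.0 108.0
```

Case yaw is about -5°, with its centre near (553,162) mm. The panel's inner face is about 108 mm in from the centre, leaning slightly. The square's yaw is about 19.5°, with its foot middle near (463.7,-255.5) mm. It measures ~118 mm long and ~98 mm high above the bench, which agrees with the given sizes. The crop confirms orange on black, with the tall end at +y (left). First I turn the tool.

```bash
python3 -m crank '[[[0,0,0],-6.9,1],[[0,0,0],-6.9,1],[[0,0,0],-6.9,1],[[0,0,0],-6.9,1],[[0,0,0],-6.9,1],[[0,0,0],-6.9,1],[[0,0,0],-6.9,1],[[0,0,0],-6.9,1],[[0,0,0],-6.9,1],[[0,0,0],-6.9,1],[[0,0,0],-6.9,1],[[0,0,0],-6.9,1],[[0,0,0],-6.9,1],[[0,0,0],0,1]]'
cat > rel.py <<'E'
# where is the TCP vs a target (mm, yaw deg of tool x), in tool axes
from h import *
from scipy.spatial.transform import Rotation as Ro
import sys
def st():
    s=ctrl.get_state();R=Ro.from_rotvec(s['tcp_rot']).as_matrix();return s,R
if __name__=='__main__':
    s,R=st();yaw=np.degrees(np.arctan2(R[1,0],R[0,0]))
    print('t',round(s['t'],2),'pos',np.round(np.array(s['eef_pos'])*1000,1),'yaw',round(yaw,2),'tilt',round(float(np.degrees(np.arccos(-R[2,2]))),2),'F',np.round(s['wrist_force'],1),'Ftool',np.round(R.T@s['wrist_force'],1),'T',np.round(s['wrist_torque'],2),'g',round(s['gripper_width'],3))
    if len(sys.argv)>3:
        t=np.array(list(map(float,sys.argv[1:4])));print('shift tool',np.round(R.T@(t-np.array(s['eef_pos'])*1000),1),end=' ')
        if len(sys.argv)>4: print('turn',round((yaw-float(sys.argv[4])+180)%360-180,2))
E
python3 rel.py 467 -265 150 109.5
```

```text
t: 1.27
eef_pos: [0.2091, -0.5887, 0.2262]
tcp_rot: [-1.811, -2.566, -0.001]
wrist_force: [0.2, -0.4, -0.4]
gripper_width: 0.999
t 1.27 pos [ 209.1 -588.7  226.2] yaw 109.59 tilt 0.06 F [ 0.2 -0.4 -0.4] Ftool [-0.5  0.   0.4] T [ 0.01 -0.12 -0.  ] g 0.999
shift tool [218.4 351.5  76.4] turn 0.09
```

```bash
python3 -m crank '[[[18.2,29.3,4],0,1],[[18.2,29.3,4],0,1],[[18.2,29.3,4],0,1],[[18.2,29.3,4],0,1],[[18.2,29.3,4],0,1],[[18.2,29.3,4],0,1],[[18.2,29.3,4],0,1],[[18.2,29.3,4],0,1],[[18.2,29.3,4],0,1],[[18.2,29.3,4],0,1],[[18.2,29.3,4],0,1],[[18.2,29.3,4],0,1],[[0,0,0],0,1],[[0,0,0],0,1]]'
python3 rel.py 467 -265 26 109.5
python3 - <<'E'
from h import *
for n in('side','top'):
    im,d=capture(n); save(n+'1',im[110:260,260:460] if n=='top' else im[90:220,250:420],4)
E
```

```text
t: 2.43
eef_pos: [0.4704, -0.2642, 0.1784]
tcp_rot: [-1.816, -2.562, -0.001]
wrist_force: [-0.8, 0.1, 1.0]
gripper_width: 1.001
t 2.43 pos [ 470.4 -264.2  178.4] yaw 109.33 tilt 0.06 F [-0.8  0.1  1. ] Ftool [ 0.4 -0.7 -1. ] T [-0.07 -0.09  0.  ] g 1.001
shift tool [  0.2  -3.5 152.4] turn -0.17
```

View pics/side1.png

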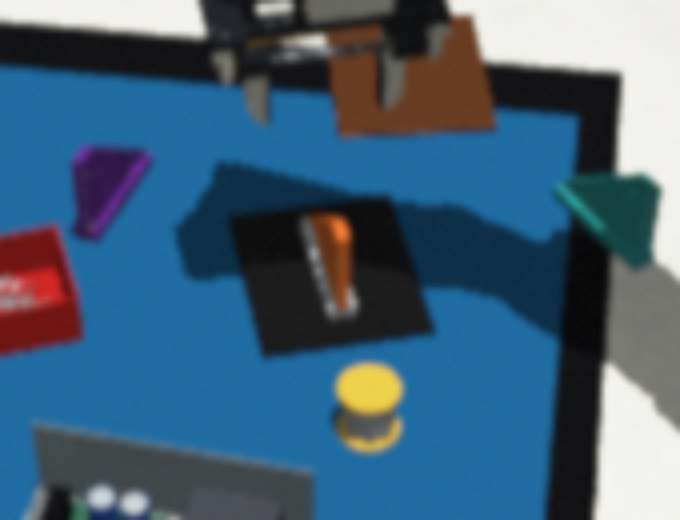

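View pics/top1.png

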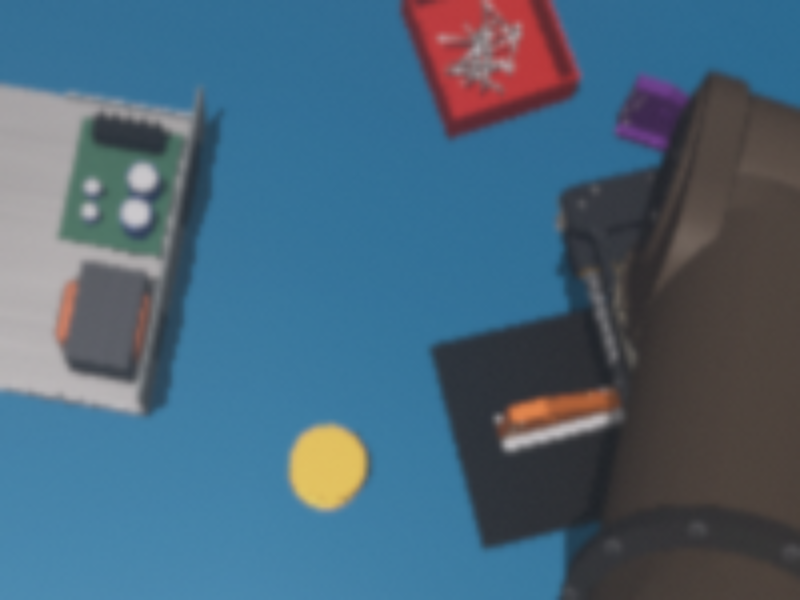

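The fingers straddle the web line in the side crop (jaws around (260–390,100), square at (335,260)). Descending.

```bash
python3 -m crank '[[[0,-3.5,15],-0.1,1],[[0,0,25],0,1],[[0,0,25],0,1],[[0,0,25],0,1],[[0,0,20],0,1],[[0,0,15],0,1],[[0,0,12],0,1],[[0,0,8],0,1],[[0,0,4],0,1],[[0,0,0],0,1],[[0,0,0],0,1]]'
python3 rel.py 467 -265 26 109.5
```

```text
t: 3.45
eef_pos: [0.466, -0.2684, 0.0302]
tcp_rot: [1.817, 2.562, -0.0]
wrist_force: [0.4, -0.1, 0.2]
gripper_width: 0.997
t 3.45 pos [ 466.  -268.4   30.2] yaw 109.31 tilt 0.03 F [ 0.4 -0.1  0.2] Ftool [-0.2  0.3 -0.2] T [-0.01 -0.12  0.06] g 0.997
shift tool [2.9 2.1 4.2] turn -0.19
```

```bash
python3 -m crank '[[[3,2,3.5],-0.2,1],[[0,0,0],0,1],[[0,0,0],0,0.5],[[0,0,0],0,0],[[0,0,0],0,0],[[0,0,0],0,0],[[0,0,0],0,0],[[0,0,0],0,0],[[0,0,0],0,0],[[0,0,0],0,0],[[0,0,0],0,0],[[0,0,0],0,0]]'
python3 rel.py 467 -265 26 109.5
```

```text
t: 4.45
eef_pos: [0.4668, -0.2643, 0.0262]
tcp_rot: [1.811, 2.567, 0.0]
wrist_force: [0.0, -0.1, -0.1]
gripper_width: 0.325
t 4.45 pos [ 466.8 -264.3   26.2] yaw 109.58 tilt 0.0 F [ 0.  -0.1 -0.1] Ftool [-0.1 -0.   0.1] T [ 0.   -0.14 -0.03] g 0.325
shift tool [-0.7 -0.1  0.2] turn 0.08
```

```bash
python3 -m crank '[[[0,0,0],0,0],[[0,0,0],0,0],[[0,0,0],0,0],[[0,0,0],0,0],[[0,0,0],0,0],[[0,0,0],0,0]]'
python3 rel.py 467 -265 26 109.5
```

```text
t: 4.95
eef_pos: [0.4669, -0.2643, 0.0262]
tcp_rot: [1.811, 2.567, 0.0]
wrist_force: [0.3, 0.1, -0.5]
gripper_width: 0.107
t 4.95 pos [ 466.9 -264.3   26.2] yaw 109.58 tilt 0.01 F [ 0.3  0.1 -0.5] Ftool [0.  0.3 0.5] T [ 0.01 -0.22  0.02] g 0.107
shift tool [-0.7 -0.2  0.2] turn 0.08
```

```bash
python3 -m crank '[[[0,0,-2],0,0],[[0,0,-6],0,0],[[0,0,-12],0,0],[[0,0,-20],0,0],[[0,0,-25],0,0],[[0,0,-25],0,0],[[0,0,-25],0,0],[[0,0,-20],0,0],[[0,0,-10],0,0],[[0,0,0],0,0],[[0,0,0],0,0],[[0,0,0],0,0]]'
python3 - <<'E'
import numpy as np
th=np.radians(-5);ex=np.array([np.cos(th),np.sin(th)]);ey=np.array([-ex[1],ex[0]])
for e in (93,): print(np.array([553,162])+ey*(e-70)+ex*0)
E
python3 rel.py 555 185 170 85
```

```text
t: 5.95
eef_pos: [0.4659, -0.264, 0.1699]
tcp_rot: [-1.81, -2.565, 0.001]
wrist_force: [0.2, 0.0, -2.6]
gripper_width: 0.106
[555.00458208 184.91247806]
t 5.95 pos [ 465.9 -264.   169.9] yaw 109.58 tilt 0.12 F [ 0.2  0.  -2.6] Ftool [-0.   0.2  2.6] T [-0.05 -0.13 -0.02] g 0.106
shift tool [3.932e+02 2.344e+02 1.000e-01] turn 24.58
```

```bash
python3 -m crank '[[[10,6,0],0,0],[[20,12,0],0,0],[[26,15.5,0],1.6,0],[[26,15.5,0],0,0],[[26,15.5,0],0,0],[[26,15.5,0],0,0],[[26,15.5,0],0,0],[[26,15.5,0],0,0],[[26,15.5,0],0,0],[[26,15.5,0],0,0],[[26,15.5,0],0,0],[[26,15.5,0],0,0],[[26,15.5,0],0,0],[[26,15.5,0],0,0],[[20,12,0],0,0],[[10,6,0],0,0],[[0,0,0],0,0],[[0,0,0],0,0]]'
python3 rel.py 555 185 170 85
```

```text
t: 7.45
eef_pos: [0.5605, 0.1588, 0.1702]
tcp_rot: [-1.845, -2.542, 0.003]
wrist_force: [0.3, -0.7, -1.8]
gripper_width: 0.109
t 7.45 pos [560.5 158.8 170.2] yaw 108.06 tilt 0.12 F [ 0.3 -0.7 -1.8] Ftool [-0.7  0.1  1.8] T [-0.11 -0.13  0.02] g 0.109
shift tool [26.6  2.9  0.2] turn 23.06
```

```bash
python3 -m crank '[[[8,1,0],4,0],[[9,1,0],6,0],[[9,1,0],6,0],[[0,0,0],5,0],[[0,0,0],2,0],[[0,0,0],0,0],[[0,0,0],0,0],[[0,0,0],0,0]]'
python3 rel.py 555 185 31 85
python3 - <<'E'
from h import *
for n in('side','top'):
    im,d=capture(n); np.savez('cap2_'+n,im=im,d=d); save(n+'2',im[60:260,180:380] if n=='top' else im[150:310,200:380],4 if n=='side' else 3)
E
```

```text
t: 8.12
eef_pos: [0.5583, 0.1832, 0.171]
tcp_rot: [2.316, 2.122, -0.001]
wrist_force: [0.6, 0.3, -2.8]
gripper_width: 0.105
t 8.12 pos [558.3 183.2 171. ] yaw 84.99 tilt 0.05 F [ 0.6  0.3 -2.8] Ftool [0.3 0.6 2.8] T [-0.06 -0.12  0.01] g 0.105
shift tool [  1.6  -3.4 140. ] turn -0.01
```

View pics/side2.png

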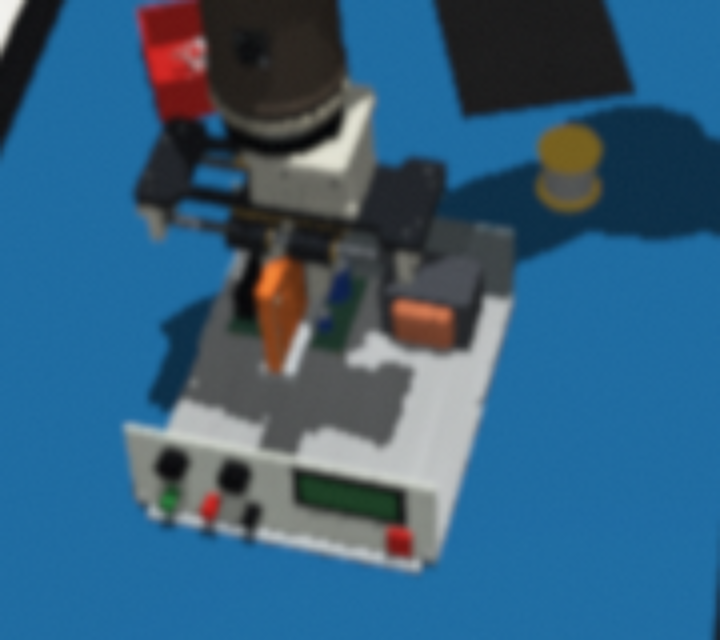

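View pics/top2.png

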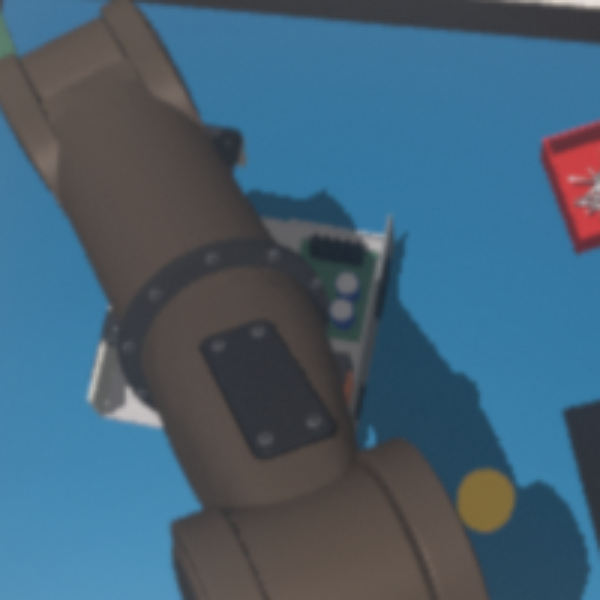

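The side view shows the square held upright over the clear floor. I'll check the gap from its edge to the panel numerically.

```bash
cat > gap.py <<'E'
from h import *
import sys
z=np.load(sys.argv[1]);W=cloud('side',z['d']);im=z['im']
hsv=cv2.cvtColor(im,cv2.COLOR_RGB2HSV);H,S,V=[hsv[...,i].astype(int) for i in range(3)]
th=np.radians(-5.);ex=np.array([np.cos(th),np.sin(th)]);ey=np.array([-ex[1],ex[0]]);c1=np.array([.553,.162])
q=np.stack([(W[...,:2]-c1)@ex,(W[...,:2]-c1)@ey,W[...,2]],-1)*1000
o=(H<16)&(H>4)&(S>150)&(V>90)&(abs(q[...,0])<60)&(abs(q[...,1])<130)&(z['d']>0)&(q[...,1]>-20)
P=q[o];print('orange n',len(P),'z',np.percentile(P[:,2],[1,99]).round(1),'y pct',np.percentile(P[:,1],[1,50,90,99]).round(1),'x',np.percentile(P[:,0],[1,50,99]).round(1))
for lo in range(0,int(P[:,2].max()),15):
    a=P[(P[:,2]>=lo)&(P[:,2]<lo+15)]
    if len(a)>5: print(lo,len(a),'ymax',np.percentile(a[:,1],[80,95]).round(1))
w=(S<50)&(V>80)&(abs(q[...,0])<108)&(q[...,1]>95)&(q[...,1]<135)
print('panel:')
for lo in range(15,95,10):
    a=q[w&(q[...,2]>=lo)&(q[...,2]<lo+10)];print(lo,len(a),np.median(a[:,1]).round(1),np.percentile(a[:,1],[10,90]).round(1))
f=(S<50)&(abs(q[...,0])<100)&(q[...,1]>-20)&(q[...,1]<80)&(abs(q[...,2]-10)<9);print('floor z',np.median(q[f][:,2]))
E
python3 gap.py cap2_side.npz
```

```text
orange n 214 z [168.6 244.2] y pct [41.7 78.8 91.5 93.4] x [-4.5 -2.2  6.7]
165 24 ymax [89.6 91.5]
180 40 ymax [89.7 92.9]
195 39 ymax [91.1 92.3]
210 38 ymax [90.9 92.1]
225 47 ymax [90.7 92.3]
240 25 ymax [88.4 90.8]
panel:
15 111 116.9 [114.5 118.8]
25 132 115.7 [113.2 118.3]
35 102 115.2 [112.9 117.3]
45 71 113.7 [111.8 116.7]
55 65 113.1 [110.6 115.9]
65 84 112.2 [109.7 114.6]
75 117 111.5 [109.1 113.7]
85 172 110.7 [107.3 113. ]
floor z 10.016318941607816
```

Lean is about 0.09 rad, and the square's edge sits ~14 mm short of the panel top and is vertical. I'll descend with the edge moved 4 mm forward.

```bash
python3 -m crank '[[[3,0,5],0,0],[[2.5,-2,15],0,0],[[0,0,22],0,0],[[0,0,22],0,0],[[0,0,22],0,0],[[0,0,18],0,0],[[0,0,12],0,0],[[0,0,8],0,0],[[0,0,4],0,0],[[0,0,0],0,0],[[0,0,0],0,0],[[0,0,0],0,0]]'
python3 rel.py 555.3 188 31 85
```

```text
t: 9.22
eef_pos: [0.5576, 0.1904, 0.0442]
tcp_rot: [2.316, 2.122, 0.003]
wrist_force: [-0.1, -0.0, -2.3]
gripper_width: 0.108
t 9.22 pos [557.6 190.4  44.2] yaw 84.98 tilt 0.1 F [-0.1 -0.  -2.3] Ftool [-0.  -0.1  2.3] T [-0.1  -0.12  0.06] g 0.108
shift tool [-2.6 -2.1 13.2] turn -0.02
```

```bash
python3 -m crank '[[[0,0,3],0,0],[[0,0,3],0,0],[[0,0,2],0,0],[[0,0,1.5],0,0],[[0,0,1],0,0],[[0,0,0],0,0],[[0,0,0],0,0],[[0,0,0],0,0]]'
python3 rel.py
python3 -m crank '[[[0,0,0.5],0,0],[[0,0,0.5],0,0],[[0,0,0],0,0],[[0,0,0],0,0]]';python3 rel.py
```

```text
t: 9.88
eef_pos: [0.557, 0.1901, 0.0328]
tcp_rot: [2.317, 2.122, 0.0]
wrist_force: [-0.0, -0.3, -3.4]
gripper_width: 0.109
t 9.88 pos [557.  190.1  32.8] yaw 84.98 tilt 0.01 F [-0.  -0.3 -3.4] Ftool [-0.3 -0.   3.4] T [-0.1  -0.12  0.02] g 0.109
t: 10.22
eef_pos: [0.5569, 0.19, 0.0317]
tcp_rot: [2.317, 2.122, -0.0]
wrist_force: [0.3, 0.3, -2.5]
gripper_width: 0.107
t 10.22 pos [556.9 190.   31.7] yaw 84.97 tilt 0.0 F [ 0.3  0.3 -2.5] Ftool [0.3 0.3 2.5] T [-0.04 -0.09 -0.02] g 0.107
```

```bash
for i in 1; do python3 -m crank '[[[0,0,0.4],0,0],[[0,0,0],0,0],[[0,0,0],0,0]]';python3 rel.py;done
python3 -m crank '[[[0,0,0.4],0,0],[[0,0,0],0,0],[[0,0,0],0,0]]';python3 rel.py
```

```text
t: 10.47
eef_pos: [0.5569, 0.19, 0.0313]
tcp_rot: [2.317, 2.122, -0.0]
wrist_force: [-0.5, 0.4, -2.6]
gripper_width: 0.109
t 10.47 pos [556.9 190.   31.3] yaw 84.98 tilt 0.01 F [-0.5  0.4 -2.6] Ftool [ 0.3 -0.5  2.6] T [-0.04 -0.1  -0.03] g 0.109
t: 10.72
eef_pos: [0.5569, 0.19, 0.0312]
tcp_rot: [2.317, 2.122, 0.0]
wrist_force: [-1.1, -1.7, 4.3]
gripper_width: 0.105
t 10.72 pos [556.9 190.   31.2] yaw 84.97 tilt 0.01 F [-1.1 -1.7  4.3] Ftool [-1.8 -1.  -4.3] T [-0.24  0.31  0.  ] g 0.105
```

```bash
python3 -m crank '[[[0.5,0,0],0,0],[[0.5,0,0],0,0],[[0.5,0,0],0,0],[[0.5,0,0],0,0],[[0,0,0],0,0]]';python3 rel.py
python3 -m crank '[[[0.5,0,0],0,0],[[0.5,0,0],0,0],[[0.5,0,0],0,0],[[0.5,0,0],0,0],[[0,0,0],0,0]]';python3 rel.py
```

```text
t: 11.13
eef_pos: [0.5571, 0.1902, 0.0313]
tcp_rot: [2.317, 2.12, -0.003]
wrist_force: [-2.6, -7.3, 8.8]
gripper_width: 0.108
t 11.13 pos [557.1 190.2  31.3] yaw 84.92 tilt 0.14 F [-2.6 -7.3  8.8] Ftool [-7.5 -1.9 -8.8] T [-1.11  0.56  0.14] g 0.108
t: 11.55
eef_pos: [0.5578, 0.1927, 0.0313]
tcp_rot: [2.317, 2.12, -0.001]
wrist_force: [-0.4, -4.8, 5.9]
gripper_width: 0.111
t 11.55 pos [557.8 192.7  31.3] yaw 84.91 tilt 0.1 F [-0.4 -4.8  5.9] Ftool [-4.8  0.  -5.9] T [-0.91  0.1   0.01] g 0.111
```

```bash
python3 -m crank '[[[0,0,-0.1],0,0],[[0.5,0,0],0,0],[[0.5,0,0],0,0],[[0.5,0,0],0,0],[[0.5,0,0],0,0],[[0,0,0],0,0]]';python3 rel.py
python3 -m crank '[[[0.5,0,0],0,0],[[0.5,0,0],0,0],[[0,0,0],0,0]]';python3 rel.py
```

```text
t: 12.05
eef_pos: [0.5579, 0.1953, 0.0312]
tcp_rot: [2.317, 2.12, -0.0]
wrist_force: [-0.6, -4.6, 4.6]
gripper_width: 0.106
t 12.05 pos [557.9 195.3  31.2] yaw 84.94 tilt 0.06 F [-0.6 -4.6  4.6] Ftool [-4.6 -0.2 -4.6] T [-0.98 -0.08 -0.02] g 0.106
t: 12.3
eef_pos: [0.558, 0.1963, 0.0312]
tcp_rot: [2.317, 2.121, -0.0]
wrist_force: [-0.5, -5.4, 5.2]
gripper_width: 0.111
t 12.3 pos [558.  196.3  31.2] yaw 84.94 tilt 0.06 F [-0.5 -5.4  5.2] Ftool [-5.5  0.  -5.2] T [-0.98 -0.06  0.03] g 0.111
```

```bash
python3 -m crank '[[[0.5,0,0],0,0],[[0.5,0,0],0,0],[[0.5,0,0],0,0],[[0,0,0],0,0]]'>/dev/null;python3 rel.py
python3 -m crank '[[[0.5,0,0],0,0],[[0.5,0,0],0,0],[[0,0,0],0,0]]'>/dev/null;python3 rel.py
python3 -m crank '[[[0.5,0,0],0,0],[[0.5,0,0],0,0],[[0,0,0],0,0]]'>/dev/null;python3 rel.py
```

```text
t 12.63 pos [558.1 197.8  31.2] yaw 84.94 tilt 0.06 F [-1.2 -5.3  5.5] Ftool [-5.4 -0.7 -5.5] T [-0.95 -0.01 -0.01] g 0.108
t 12.88 pos [558.2 198.8  31.3] yaw 84.94 tilt 0.06 F [-0.7 -4.9  5.2] Ftool [-5.  -0.3 -5.1] T [-0.99 -0.04 -0.05] g 0.111
t 13.13 pos [558.2 198.9  31.2] yaw 84.91 tilt 0.11 F [-1.2 -7.1  7.7] Ftool [-7.2 -0.6 -7.7] T [-1.36  0.08 -0.01] g 0.11
```

```bash
python3 -m crank '[[[0.4,0,0],0,0],[[0.4,0,0],0,0],[[0,0,0],0,0]]'>/dev/null;python3 rel.py
python3 -m crank '[[[0.4,0,0],0,0],[[0.4,0,0],0,0],[[0,0,0],0,0]]'>/dev/null;python3 rel.py
python3 -m crank '[[[0.4,0,0],0,0],[[0.4,0,0],0,0],[[0,0,0],0,0]]'>/dev/null;python3 rel.py
```

```text
t 13.38 pos [558.2 199.   31.3] yaw 84.88 tilt 0.17 F [ -1.5 -10.4  10.3] Ftool [-10.5  -0.6 -10.3] T [-1.65  0.22  0.04] g 0.105
t 13.63 pos [558.2 199.   31.3] yaw 84.86 tilt 0.23 F [ -2.3 -12.2  12.3] Ftool [-12.4  -1.2 -12.3] T [-2.11  0.38  0.08] g 0.105
t 13.88 pos [558.2 199.1  31.2] yaw 84.84 tilt 0.28 F [ -2.6 -14.5  12.3] Ftool [-14.7  -1.3 -12.3] T [-2.42  0.37  0.09] g 0.104
```

```bash
python3 -m crank '[[[0,0,-0.15],0,0],[[0,0,0],0,0]]'>/dev/null;python3 rel.py
python3 -m crank '[[[0,0,-0.15],0,0],[[0,0,0],0,0]]'>/dev/null;python3 rel.py
python3 -m crank '[[[0.4,0,0],0,0],[[0.4,0,0],0,0],[[0,0,0],0,0]]'>/dev/null;python3 rel.py
```

```text
t 14.05 pos [558.2 199.3  31.2] yaw 84.84 tilt 0.26 F [ -3.  -11.9   9.3] Ftool [-12.2  -1.9  -9.2] T [-2.3   0.29  0.09] g 0.108
t 14.22 pos [558.1 200.   31.2] yaw 84.86 tilt 0.21 F [-1.9 -9.2  7.1] Ftool [-9.4 -1.1 -7.1] T [-1.78  0.11  0.06] g 0.108
t 14.47 pos [558.3 201.8  31.2] yaw 84.9 tilt 0.13 F [ 0.3 -7.6  5.1] Ftool [-7.6  1.  -5.1] T [-1.52 -0.01 -0.01] g 0.103
```

```bash
python3 -m crank '[[[0.4,0,0],0,0],[[0.4,0,0],0,0],[[0,0,0],0,0]]'>/dev/null;python3 rel.py
python3 -m crank '[[[0.4,0,0],0,0],[[0.4,0,0],0,0],[[0,0,0],0,0]]'>/dev/null;python3 rel.py
python3 -m crank '[[[0.4,0,0],0,0],[[0.4,0,0],0,0],[[0,0,0],0,0]]'>/dev/null;python3 rel.py
```

```text
t 14.72 pos [558.4 202.6  31.2] yaw 84.9 tilt 0.13 F [-0.2 -7.7  4.8] Ftool [-7.7  0.5 -4.8] T [-1.46  0.    0.04] g 0.106
t 14.97 pos [558.5 203.4  31.2] yaw 84.9 tilt 0.13 F [-0.6 -8.5  5.8] Ftool [-8.6  0.2 -5.8] T [-1.52  0.02  0.01] g 0.105
t 15.22 pos [558.5 204.2  31.2] yaw 84.91 tilt 0.14 F [-0.1 -8.1  4.3] Ftool [-8.   0.6 -4.2] T [-1.45 -0.02 -0.04] g 0.111
```

```bash
python3 - <<'E'
from h import *
im,d=capture('side'); np.savez('cap3_side',im=im,d=d); save('side3',im[150:310,200:380],4)
E
python3 gap.py cap3_side.npz
```

```text
orange n 92 z [ 33.8 104.9] y pct [ 62.7  89.5 108.6 112.3] x [-5.8 -3.9  4.7]
30 6 ymax [70.9 72. ]
45 8 ymax [77.4 78.8]
60 15 ymax [88.  93.9]
75 13 ymax [92.6 99.8]
90 49 ymax [108.5 111.8]
panel:
15 99 117.9 [115.7 120.1]
25 115 117.1 [114.8 119.3]
35 88 117.2 [115.1 119.4]
45 67 116.7 [114.8 118.7]
55 61 116.6 [114.8 118.1]
65 68 115.9 [114.4 118.2]
75 102 115.6 [113.3 117.8]
85 171 115.3 [112.7 118.1]
floor z 9.720753227645096
```

View pics/side3.png

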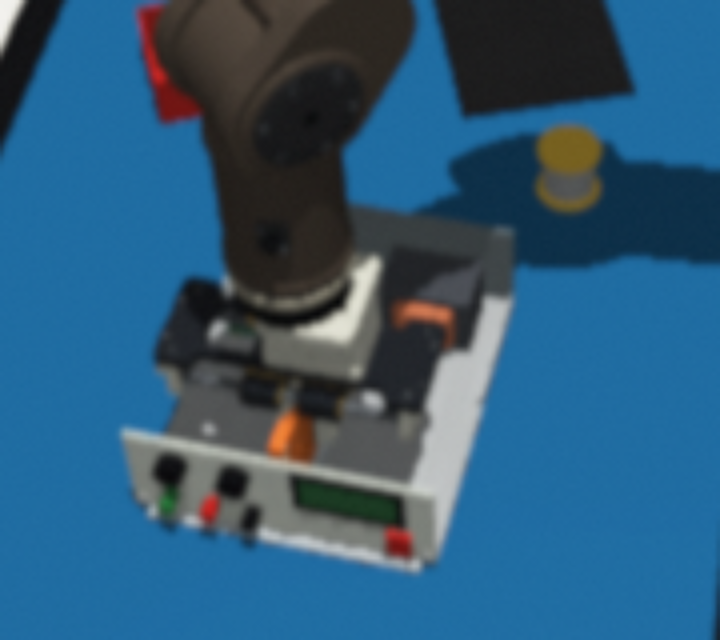

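The panel is moving: the square's orange edge at (290,440) is on it and the lean is down to ~0.035 rad. I'll carry on until the force rises sharply at the foot of the panel.

```bash
python3 -m crank '[[[0.4,0,0],0,0],[[0.4,0,0],0,0],[[0,0,0],0,0]]'>/dev/null;python3 rel.py
python3 -m crank '[[[0.4,0,0],0,0],[[0.4,0,0],0,0],[[0,0,0],0,0]]'>/dev/null;python3 rel.py
python3 -m crank '[[[0.4,0,0],0,0],[[0.4,0,0],0,0],[[0,0,0],0,0]]'>/dev/null;python3 rel.py
python3 -m crank '[[[0.4,0,0],0,0],[[0,0,0],0,0]]'>/dev/null;python3 rel.py
```

```text
t 15.52 pos [558.6 205.   31.2] yaw 84.9 tilt 0.13 F [ 0.8 -7.9  5.1] Ftool [-7.8  1.5 -5.1] T [-1.51  0.01  0.04] g 0.106
t 15.77 pos [558.7 205.8  31.2] yaw 84.9 tilt 0.13 F [-0.6 -6.6  5. ] Ftool [-6.6 -0.  -5. ] T [-1.45 -0.03  0.02] g 0.108
t 16.02 pos [558.7 206.   31.2] yaw 84.88 tilt 0.19 F [-1.2 -8.9  5.8] Ftool [-9.  -0.4 -5.8] T [-1.78  0.1   0.03] g 0.107
t 16.18 pos [558.7 206.   31.2] yaw 84.87 tilt 0.22 F [ -1.5 -10.8   7.3] Ftool [-10.9  -0.5  -7.2] T [-1.95  0.13  0.04] g 0.108
```

```bash
python3 -m crank '[[[0,0,-0.15],0,0],[[0,0,0],0,0]]'>/dev/null;python3 rel.py
python3 -m crank '[[[0.4,0,0],0,0],[[0,0,0],0,0]]'>/dev/null;python3 rel.py
python3 -m crank '[[[0.4,0,0],0,0],[[0,0,0],0,0]]'>/dev/null;python3 rel.py
python3 - <<'E'
from h import *
im,d=capture('side'); np.savez('cap4_side',im=im,d=d)
E
python3 gap.py cap4_side.npz
```

```text
t 16.35 pos [558.7 206.   31.2] yaw 84.87 tilt 0.21 F [-1.3 -9.6  6.1] Ftool [-9.7 -0.4 -6. ] T [-1.87  0.02  0.03] g 0.11
t 16.52 pos [558.7 205.9  31.2] yaw 84.85 tilt 0.25 F [ -1.  -11.4   6.2] Ftool [-11.5  -0.   -6.1] T [-2.02  0.13  0.07] g 0.108
t 16.68 pos [558.7 206.   31.2] yaw 84.84 tilt 0.28 F [ -1.8 -13.4   8. ] Ftool [-13.5  -0.5  -8. ] T [-2.19  0.17  0.04] g 0.106
orange n 93 z [ 31.5 105. ] y pct [ 64.5  89.8 110.3 113.9] x [-6.5 -3.9  4.6]
30 7 ymax [72.8 75.5]
45 9 ymax [81.6 85.3]
60 15 ymax [88.3 91.5]
75 14 ymax [ 97.4 100.6]
90 47 ymax [110.3 113.2]
panel:
15 102 117.3 [115.7 119.4]
25 98 117.5 [115.7 120.2]
35 78 118.0 [115.8 119.9]
45 55 117.7 [116.3 119.3]
55 67 117.5 [115.7 119.5]
65 71 117.3 [115.2 120.1]
75 101 117.2 [115.6 119.1]
85 163 117.1 [113.8 120.1]
floor z 9.893933211537753
```

The panel reads square within ~0.005 rad and the edge has stopped, so it is flush. I'll ease the floor load a little and hold.

```bash
python3 -m crank '[[[0,0,-0.1],0,0],[[0,0,0],0,0],[[0,0,0],0,0],[[0,0,0],0,0],[[0,0,0],0,0],[[0,0,0],0,0],[[0,0,0],0,0],[[0,0,0],0,0]]'>/dev/null;python3 rel.py
python3 -m crank '[[[0,0,0],0,0],[[0,0,0],0,0],[[0,0,0],0,0],[[0,0,0],0,0],[[0,0,0],0,0],[[0,0,0],0,0],[[0,0,0],0,0],[[0,0,0],0,0],[[0,0,0],0,0],[[0,0,0],0,0],[[0,0,0],0,0],[[0,0,0],0,0]]'>/dev/null;python3 rel.py
python3 -m crank '[[[0,0,0],0,0],[[0,0,0],0,0],[[0,0,0],0,0],[[0,0,0],0,0],[[0,0,0],0,0],[[0,0,0],0,0],[[0,0,0],0,0],[[0,0,0],0,0],[[0,0,0],0,0],[[0,0,0],0,0],[[0,0,0],0,0],[[0,0,0],0,0]]'>/dev/null;python3 rel.py
```

```text
t 17.4 pos [558.7 206.   31.3] yaw 84.84 tilt 0.27 F [ -1.3 -12.9   6.7] Ftool [-13.   -0.1  -6.6] T [-2.3   0.1   0.03] g 0.111
t 18.4 pos [558.6 206.   31.3] yaw 84.84 tilt 0.27 F [ -1.5 -12.    6.9] Ftool [-12.1  -0.4  -6.8] T [-2.22  0.11  0.07] g 0.109
t 19.4 pos [558.6 206.   31.2] yaw 84.84 tilt 0.27 F [ -1.  -11.7   6.7] Ftool [-11.8   0.   -6.6] T [-2.17  0.14  0.04] g 0.107
```

Friction on the floor could take part of that 12 N, so I'll repeat the hold with less floor load.

```bash
python3 -m crank '[[[0,0,-0.15],0,0],[[0,0,0],0,0],[[0,0,0],0,0]]'>/dev/null;python3 rel.py
python3 -m crank '[[[0,0,-0.15],0,0],[[0,0,0],0,0],[[0,0,0],0,0]]'>/dev/null;python3 rel.py
```

```text
t 19.65 pos [558.6 206.   31.3] yaw 84.84 tilt 0.27 F [ -0.8 -11.1   5.5] Ftool [-11.1   0.2  -5.5] T [-2.21  0.04  0.03] g 0.108
t 19.9 pos [558.6 206.   31.3] yaw 84.84 tilt 0.27 F [ -0.5 -11.3   4.7] Ftool [-11.3   0.5  -4.6] T [-2.16 -0.06 -0.03] g 0.106
```

```bash
python3 -m crank '[[[0,0,-0.15],0,0],[[0,0,-0.15],0,0],[[0.3,0,0],0,0],[[0,0,0],0,0]]'>/dev/null;python3 rel.py
python3 -m crank '[[[0,0,0],0,0],[[0,0,0],0,0],[[0,0,0],0,0],[[0,0,0],0,0],[[0,0,0],0,0],[[0,0,0],0,0],[[0,0,0],0,0],[[0,0,0],0,0],[[0,0,0],0,0],[[0,0,0],0,0],[[0,0,0],0,0],[[0,0,0],0,0],[[0,0,0],0,0],[[0,0,0],0,0]]'>/dev/null;python3 rel.py
python3 -m crank '[[[0,0,0],0,0],[[0,0,0],0,0],[[0,0,0],0,0],[[0,0,0],0,0],[[0,0,0],0,0],[[0,0,0],0,0],[[0,0,0],0,0],[[0,0,0],0,0],[[0,0,0],0,0],[[0,0,0],0,0],[[0,0,0],0,0],[[0,0,0],0,0]]'>/dev/null;python3 rel.py
python3 - <<'E'
from h import *
im,d=capture('side'); np.savez('cap5_side',im=im,d=d)
E
python3 gap.py cap5_side.npz
```

```text
t 20.23 pos [558.5 206.1  31.4] yaw 84.84 tilt 0.3 F [  0.4 -11.8   2.2] Ftool [-11.7   1.4  -2.2] T [-2.32 -0.12  0.03] g 0.106
t 21.4 pos [558.6 206.   31.4] yaw 84.83 tilt 0.29 F [ -0.2 -11.6   2.2] Ftool [-11.6   0.9  -2.1] T [-2.28 -0.13 -0.01] g 0.103
t 22.4 pos [558.6 206.1  31.4] yaw 84.83 tilt 0.29 F [  0.  -12.1   2.6] Ftool [-12.1   1.1  -2.5] T [-2.3  -0.18 -0.07] g 0.109
orange n 96 z [ 32.5 105. ] y pct [ 64.1  89.6 110.7 115.6] x [-5.8 -4.2  5.9]
30 7 ymax [71.6 75.3]
45 11 ymax [77.6 80.5]
60 15 ymax [88.4 92.2]
75 14 ymax [ 98.8 101.6]
90 48 ymax [110.7 114.4]
panel:
15 95 118.1 [116.1 120.6]
25 110 117.7 [115.6 119.4]
35 78 118.4 [116.2 120.6]
45 59 117.3 [115.6 119.1]
55 59 117.6 [115.9 119.9]
65 69 117.8 [116.1 119.8]
75 107 117.6 [115.3 119.7]
85 178 117.2 [113.8 119.9]
floor z 9.903396123937425
```

Held more than 2 s with ~5 N on the floor and ~10–12 N on the panel, and the panel is square. Backing off gently now.

```bash
python3 -m crank '[[[-0.5,0,0],0,0],[[-0.5,0,0],0,0],[[-0.5,0,0],0,0],[[-0.5,0,0],0,0],[[-0.5,0,0],0,0],[[-0.5,0,0],0,0],[[-0.5,0,0],0,0],[[-0.5,0,0],0,0],[[-1,0,0],0,0],[[-1,0,0],0,0],[[-2,0,-0.5],0,0],[[-2,0,-1],0,0],[[-2,0,-1],0,0],[[-2,0,-2],0,0],[[0,0,-3],0,0],[[0,0,-5],0,0],[[0,0,0],0,0],[[0,0,0],0,0]]'>/dev/null;python3 rel.py
```

```text
t 23.95 pos [557.8 196.4  45.2] yaw 84.98 tilt 0.07 F [ 0.5 -0.6 -2.4] Ftool [-0.6  0.5  2.4] T [-0.05 -0.16 -0.02] g 0.107
```

Now lift and carry back to over the pad.

```bash
python3 -m crank '[[[-2,0,-8],0,0],[[0,0,-15],0,0],[[0,0,-22],0,0],[[0,0,-22],0,0],[[0,0,-22],0,0],[[0,0,-20],0,0],[[0,0,-14],0,0],[[0,0,-6],0,0],[[0,0,0],-5,0],[[0,0,0],-6,0],[[0,0,0],-6,0],[[0,0,0],-5,0],[[0,0,0],-2.5,0],[[0,0,0],0,0],[[0,0,0],0,0]]'>/dev/null;python3 rel.py 466.8 -264.3 170 109.5
python3 - <<'E'
from h import *
im,d=capture('side'); np.savez('cap6_side',im=im,d=d); save('side6',im[150:310,200:380],4)
E
python3 gap.py cap6_side.npz
```

```text
t 25.2 pos [557.  193.7 173.2] yaw 109.38 tilt 0.05 F [-0.1  0.  -2.1] Ftool [ 0.1 -0.1  2.1] T [-0.02 -0.14 -0.02] g 0.109
shift tool [-402.2 -237.     3.4] turn -0.12
orange n 103 z [170.1 247.5] y pct [44.7 93.2 96.5 98.9] x [-31.5 -25.4   0.4]
165 9 ymax [96.2 96.7]
180 9 ymax [96.3 97.9]
195 12 ymax [95.5 95.8]
210 16 ymax [96.1 97.6]
225 22 ymax [96.3 97.3]
240 35 ymax [91.9 96.9]
panel:
15 105 117.5 [115.5 119.6]
25 99 117.9 [115.5 119.6]
35 84 118.1 [115.9 119.9]
45 61 117.8 [115.9 119.7]
55 60 117.8 [116.1 120.3]
65 76 117.5 [115.5 119.4]
75 97 117.6 [115.2 119.6]
85 180 117.2 [114.3 119.9]
floor z 9.970758461539164
```

The panel stays square with the square away from it, so back to the pad.

```bash
python3 -m crank '[[[-10,-6,0],0,0],[[-20,-12,0],0,0],[[-27,-15.5,0],0,0],[[-27,-15.5,0],0,0],[[-27,-16,0],0,0],[[-27,-16,0],0,0],[[-27,-16,0],0,0],[[-27,-16,0],0,0],[[-27,-16,0],0,0],[[-27,-16,0],0,0],[[-27,-16,0],0,0],[[-27,-16,0],0,0],[[-27,-16,0],0,0],[[-27,-16,0],0,0],[[-20,-12,0],0,0],[[-15,-9,0],0,0],[[-7,-4,0],0,0],[[0,0,0],0,0],[[0,0,0],0,0]]'>/dev/null;python3 rel.py 466.8 -264.3 28 109.5
```

```text
t 26.83 pos [ 468.6 -256.7  173.7] yaw 109.44 tilt 0.03 F [ 0.1 -0.2 -2.7] Ftool [-0.2  0.   2.7] T [ 0.01 -0.13 -0.02] g 0.106
shift tool [ -6.6  -4.2 145.6] turn -0.06
```

```bash
python3 -m crank '[[[-3,-2,8],0,0],[[-3,-2,16],0,0],[[0,0,22],0,0],[[0,0,22],0,0],[[0,0,22],0,0],[[0,0,20],0,0],[[0,0,14],0,0],[[0,0,8],0,0],[[0,0,4],0,0],[[0,0,0],0,0],[[0,0,0],0,0],[[0,0,0],0,0]]'>/dev/null;python3 rel.py 466.8 -264.3 26.2 109.5
```

```text
t 27.83 pos [ 467.7 -264.4   38.6] yaw 109.49 tilt 0.09 F [-0.1  0.  -2. ] Ftool [ 0.1 -0.1  2. ] T [-0.02 -0.13  0.02] g 0.108
shift tool [ 0.4 -0.8 12.4] turn -0.01
```

```bash
python3 -m crank '[[[0,0,3],0,0],[[0,0,3],0,0],[[0,0,2.5],0,0],[[0,0,1.5],0,0],[[0,0,1],0,0],[[0,0,0.5],0,0],[[0,0,0],0,0],[[0,0,0],0,0]]'>/dev/null;python3 rel.py
python3 -m crank '[[[0,0,0.4],0,0],[[0,0,0],0,0],[[0,0,0],0,0]]'>/dev/null;python3 rel.py
```

```text
t 28.5 pos [ 466.8 -264.3   26.3] yaw 109.48 tilt 0.01 F [-1.3  0.8  0.3] Ftool [ 1.2 -0.9 -0.3] T [ 0.03  0.17 -0.05] g 0.108
t 28.75 pos [ 466.8 -264.2   26.2] yaw 109.48 tilt 0.02 F [-2.8  1.8  6.5] Ftool [ 2.7 -2.  -6.5] T [ 0.06  0.48 -0.04] g 0.105
```

```bash
python3 -m crank '[[[0,0,-0.2],0,0],[[0,0,0],0,0.15],[[0,0,0],0,0.3],[[0,0,0],0,0.6],[[0,0,0],0,0.8],[[0,0,0],0,0.8],[[0,0,0],0,0.8],[[0,0,0],0,0.8],[[0,0,0],0,0.8],[[0,0,0],0,0.8]]'>/dev/null;python3 rel.py
python3 -m crank '[[[0,0,0],0,0.8],[[0,0,0],0,0.8],[[0,0,-3],0,0.8],[[0,0,-8],0,0.8],[[0,0,-15],0,0.8],[[0,0,-22],0,0.8],[[0,0,-25],0,0.8],[[0,0,-25],0,0.8],[[0,0,-25],0,0.8],[[0,0,-25],0,0.8],[[0,0,-20],0,0.8],[[0,0,-10],0,0.8],[[-20,0,-10],0,0.8],[[-35,0,0],0,0.8],[[-35,0,0],0,0.8],[[-20,0,0],0,0.8],[[0,0,0],0,0.8],[[0,0,0],0,0.8]]'>/dev/null;python3 rel.py
python3 - <<'E'
from h import *
for n in('side','top'):
    im,d=capture(n); np.savez('cap_'+n,im=im,d=d); save(n+'7',im,1.25)
E
python3 m.py | grep -E "orange|foot|yellow|red|grey"; python3 gap.py cap_side.npz | sed -n '/panel/,$p'
```

```text
t 29.58 pos [ 466.9 -264.3   26. ] yaw 109.48 tilt 0.0 F [0.1 0.4 0.4] Ftool [ 0.3  0.2 -0.4] T [-0.01 -0.16  0.03] g 0.684
t 31.08 pos [ 503.2 -368.7  213.1] yaw 109.38 tilt 0.08 F [0.2 0.4 0.3] Ftool [ 0.3  0.3 -0.3] T [ 0.05 -0.08  0.06] g 0.801
top orange 122 px [403.0, 211.0] rect [ 463.3 -255.8] [  9.5 118.1] 18.5 z [ 27.2  78.  101.4]
top yellow 256 px [342.0, 226.0] rect [405.9 -83.7] [45.4 46.3] 4.6 z [ 2.4 47.2 53.4]
top red 645 px [382.0, 121.0] rect [ 726.5 -170. ] [107.1  93.9] 23.6 z [-3.6  3.4 52.5]
top grey 5749 px [253.0, 169.0] rect [554.6 163. ] [255.3 220.8] 85.1 z [ 3.7 10.8 89.6]
top grey 345 px [164.0, 195.0] rect [451.8 420.8] [95.5 57.6] 0.1 z [ 8.2 44.  53.2]
top grey 2273 px [275.0, 293.0] rect [211.7  75.6] [ 23.3 748.7] 0.0 z [-6.4 -0.4  5.8]
top foot 24 px [548.0, 170.0] rect [ 442.2 -392.8] [ 2.6 40.4] 69.7 z [640.3 645.9 650.2]
top foot 157 px [405.0, 216.0] rect [ 457.6 -262.5] [  8.9 121.4] 19.4 z [ 0.6 15.4 27. ]
side orange 73 px [335.0, 152.0] rect [ 458.2 -259.7] [ 23.2 137.6] 5.2 z [  1.9  74.6 101.2]
side orange 58 px [305.0, 228.0] rect [491.6
[... 983 characters left out ...]
50,99]).round(1))
                                       ~~~~~~~~~~~~~^^^^^^^^^^^^^^^
    return _quantile_unchecked(
        a, q, axis, out, overwrite_input, method, keepdims, weights)
    return _ureduce(a,
                    func=_quantile_ureduce_func,
    ...<5 lines>...
                    overwrite_input=overwrite_input,
                    method=method)
    r = func(a, **kwargs)
    result = _quantile(arr,
                       quantiles=q,
    ...<2 lines>...
                       out=out,
                       weights=wgt)
    slices_having_nans = np.isnan(arr[-1, ...])
                                  ~~~^^^^^^^^^
IndexError: index -1 is out of bounds for axis 0 with size 0
```

View pics/side7.png

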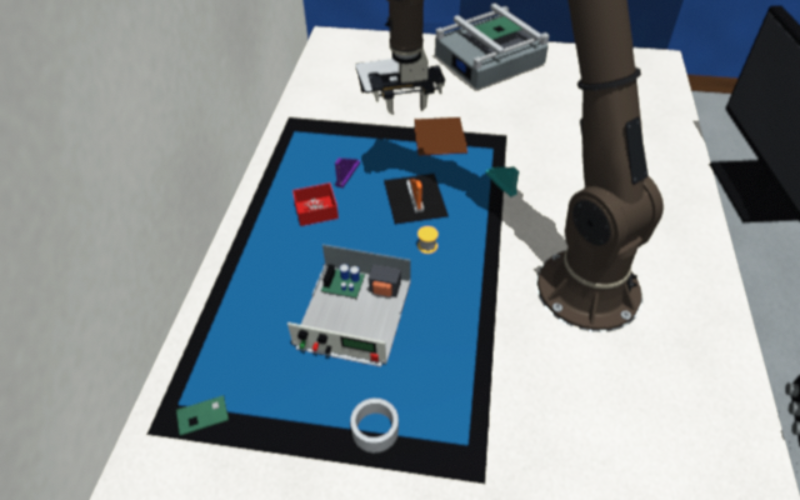

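The square stands at (415,195) on the black pad, released. The spool, tape and bin haven't moved, and the panel was still square after the square was lifted away. The last panel script only failed because no orange is left in the case area. Handing in.

```bash
sed -i 's/^P=q\[o\].*/P=q[o] if o.any() else np.zeros((1,3))/' gap.py; python3 gap.py cap_side.npz; python3 -c "
from station import ctrl;print(ctrl.finish_job())"
```

```text
panel:
15 100 117.7 [116.  119.8]
25 103 117.7 [115.8 120. ]
35 85 117.6 [115.8 119.6]
45 51 117.4 [115.7 119.2]
55 64 118.2 [116.3 120.4]
65 67 117.9 [115.9 119.7]
75 98 117.8 [115.9 119.6]
85 186 117.3 [114.3 119.8]
floor z 9.95797824664213
the job is handed in; nothing more can be done
None
```

The job is done and handed in at about 31 s, with no verdict reported. I pushed the panel square with the orange square, held it there, and put the square back on its pad.

- **Pressing:** I set the foot on the case floor and slid the square until the panel was upright and the edge stopped. I held it there for about 5 s. For just over the last 2 s the wrist sensor put the floor load at about 5 N and the push at about 12 N. Floor friction takes part of that push, so the panel itself got an estimated 9–12 N. I didn't measure that contact directly.
- **Panel:** The lean went from about 0.09 rad to within roughly 0.005 rad of square. The last picture, with the arm away, shows the same.
- **Square:** It stands upright and released on the black pad, within about 5 mm of the middle. The gripper is clear of everything.
- **Other objects:** The spool, bin and tape roll are within 2 mm of where they started. The one exception is the top-view tape reading, about 4 mm off. The side view shows no tape movement, and the arm never went near it.
- **Disagreements:** The two cameras differ by about 5 mm in y, so I averaged them. While sliding, the square stuck briefly at first contact with the panel, and easing the floor load freed it. The last panel-check script failed once because no orange was left in the case area. I reran it just before handing in.

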